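# Couple the blow jet to the bench air outlet

### The job

Connect the brass blow jet to the air outlet on the watchmaker's bench: pull the outlet's spring sleeve back until it stays back by itself, then take the jet from its wooden rest and push its plug fully home in the outlet, gently (never with more than about 30 N), so that the sleeve springs forward and locks it. Let go with the jet locked in, and leave the other things on the bench alone.

Things in the scene. Friction and masses are not known exactly. Their poses are not given: they have to be found in the camera images.
- coupler: Bench air outlet, fixed. Origin on the bench; +x (level) is the way the plug goes in and the sleeve is pulled back, z up. Level steel coupler, axis 62 mm high, clamped in a grey block more or less deep: all of it lies up to 12 mm to either side, along x, of where it should; no pose tells this. In its frame: base plate x -42 to 116 mm, 60 wide, 12 high; block x 52 to 104, 44 wide, 94 high.
- seat (a point): Point fixed on the outlet: nominal centre of the coupler's mouth face, at x = -20 mm of coupler, 62 mm high; axes as coupler. The true mouth lies on the same axis up to 12 mm before or behind. The mouth faces -x: a 19 mm funnel narrowing over 4.5 mm to a 13 mm bore, about 1 mm wider than the plug. A sprung valve inside pushes the plug out with 2 to 4.5 N.
- sleeve (a joint): Sleeve pulled back, in m: 0 forward, 0.011 stop; spring 5 N at 0, 12 N at the stop. Pulled empty past 0.0085 it is caught and stays at 0.006 to 0.008. Forward it lets the plug in only 13 mm; caught, the plug pushed home frees it and is locked. 31 mm thick waist, 44 mm long, to grip across from above, between 36 mm flanges; its middle is nominally 26 mm behind the mouth, on the axis.
- valve (a joint): Valve ring inside the bore, out of sight, in m: about 0 while empty with the sleeve forward, -0.008 with the sleeve caught back. The plug's tip meets it 11 mm inside the mouth and pushes it to about +0.0115 when fully home.
- jet: Brass blow jet, 120 mm long, 130 g, level in its rest. Origin at the centre of its square grip block (50 mm along x, 18 by 18), +x towards the plug. In front of the block a flange 23 mm across, 3 thick, then the steel plug 12 mm across, 31 long, grooved, its tip at x = 59 mm. Behind, a thin nozzle to x = -61. Coupling takes 3 to 15 N of push; home, the flange meets the mouth face (1 mm play).
- shoulder (a point): Centre of the flange's front face on the jet, 28 mm in front of the jet's origin, on its axis; fully home it lies at the true mouth's centre.
- rest: Fixed dark wooden rest 90 by 60 mm, base 12 mm high. Origin on the bench under its centre, x along the jet. Saddles 6 mm thick at x = -20 and +20 mm carry the grip block's underside 33 mm above the bench (jet axis 42 mm); their low cheeks, 34 mm wide outside, rise 6 mm beside the block. The middle 34 mm of the block is free for the fingers.
- pot: Glass jar with a steel lid, 42 mm in diameter, 50 mm tall: leave alone. Origin under its centre.
- loupe: Black eye loupe, 34 mm in diameter, 30 mm tall: leave alone. Origin under its centre.
- driver: Small screwdriver 130 mm long, lying on the bench: leave alone.

How it is judged:
On the way, in this order (a step that is already met when the one before it is completed fails the run):
1. the empty sleeve is pulled back and stays back with the fingers off it (value of joint sleeve above 0.0055 m and contact force between the fingers and coupler below 0.2 N and distance between shoulder and seat above 0.05 m), for 0.2 s.
2. the plug has entered and pushes the valve while the sleeve is still back (value of joint sleeve above 0.004 m and value of joint valve above -0.004 m and distance between shoulder and seat below 0.03 m), for 0.02 s.
3. the plug is home and the sleeve has sprung forward over it (value of joint sleeve below 0.002 m and value of joint valve above 0.008 m and distance between shoulder and seat below 0.0165 m), for 0.2 s.
At the end, for the whole second after the job is handed in: The sleeve is forward (within 2 mm) with the plug home in it: the valve pushed in by 8 mm or more and the flange within 16.5 mm of the nominal mouth centre (the true mouth is up to 12 mm off), the jet in line with the coupler within 0.12 rad, at rest and released (all of step 3 and angle between the x axis of jet and the x axis of coupler, either way round below 0.12 rad and linear speed of jet below 0.01 m/s); the robot touches nothing.
It fails at once if the jet is pressed against the outlet with more than 30 N (contact force between jet and coupler above 30 N).
It fails at once if the glass jar is moved more than 20 mm (distance of pot from where it was at the start of the episode above 0.02 m).
It fails at once if the loupe is moved more than 20 mm (distance of loupe from where it was at the start of the episode above 0.02 m).
It fails at once if the screwdriver is moved more than 20 mm (distance of driver from where it was at the start of the episode above 0.02 m).
It also fails if it takes over 58 s, if anything falls off the work surface, if the arm or the gripper's body presses on something with over 40 N, if the wrist force passes 120 N, or if a joint passes its speed limit or range.

### The arm

A 6-joint arm with a two-finger parallel gripper is mounted at the origin on the work surface. World frame = base frame: x ahead of the robot, y to its left, z up, the work surface at z = 0. Lengths are in m, angles in rad, forces in N, time in s.
With the tool pointing down it reaches from about 0.375 to 0.925 m from the base axis. Payload 5.7 kg.
Tool frame: the origin (TCP) lies midway between the tips of the shut fingers; the grasp point (between the pads) lies 19 mm behind it; z points along the fingers, y is the line along which they close (so a half turn about z gives the same grasp; the last joint's range is limited). The gripper opens to 88 mm and grips with 3 to 60 N. Pads are 20 mm wide; open, the fingers measure 115 mm over their backs; the gripper's body (75 mm by 178 mm) begins 61 mm behind the grasp point.
Start: joints at [1.223, 0.359, 1.51, -0, 1.272, -0.115], TCP at [0.138, 0.584, 0.223] pointing down, gripper open.
Joint ranges: [-2.97, 2.97], [-1.01, 2.36], [0.21, 2.38], [-0.96, 4.11], [0.2, 2.71], [-2.98, 2.98]. Speed limits (rad/s): [2.39, 2.39, 3.14, 3.14, 3.14, 3.14].

### API

Orientations are given as a unit quaternion [x, y, z, w].
In Python, from bench import move_ptp, servo_line, goto_joints, move_gripper, sleep, inverse_kinematics, capture, PlanningError, close_job, spot_in, silhouettes, current_clock, current_joint_pos, current_qvel, current_joint_torque, current_position, current_orientation, current_force, current_torque, current_finger_gap, current_grip_force gives the robot as it stands. Calls block until the motion is done:
- move_ptp(position, orientation): joint-space move of the TCP to a pose.
- servo_line(position, orientation=None, rate=0.15, contact_N=None): straight line of the TCP; orientation=None keeps the orientation; rate is the mean speed in m/s. With contact_N (N) it stops when the force on the tool has changed by that much, and returns True; else False.
- goto_joints(angles): joint-space move.
- move_gripper(opening): finger opening in m; the grip force is fixed at half the most; returns when the fingers have stopped.
- sleep(seconds).
- inverse_kinematics(position, orientation): joint angles nearest the present ones, or None.
- capture(name): name is "scene" or "top" or "wrist"; returns a dict with "image" (400x640x3 uint8, blue, green, red), "range_z" (400x640 float32, m along the optical axis (not along the pixel's ray), 0 where there is no reading), "intrinsics" (3x3 intrinsics, pixels), "R" (3x3) and "t" (3): a world point X has camera coordinates R X + t. Camera axes: x right, y down, z forward; pixel columns grow to the right and rows downward; lengths in m; the calibration is good to about 2 mm. The wrist camera is an equidistant fisheye: a pixel r from the principal point sees the ray r / f radians off the axis. A picture is of the moment at which its call begins.
A pose or a line that the arm cannot do raises PlanningError and nothing moves.
- close_job(): hands the job in; it is judged then, once.
Trained networks look in the newest picture that a camera, given by its name, has taken for a name from the list of things; names that differ only in an ending like _2 or _b are one class to them, and where a whole thing is asked for, a point or a joint stands for the part that bears it (a point fixed in the world has none). Each returns a list of dicts, best first, with "conf" (0 to 1); they miss things now and then, are a little off and sometimes report something else, mostly with a low value. They report only what shows in the picture. A call takes as long as a camera call.
- spot_in(camera, query): "xy" ([column, row] in pixels, amid what is visible of it).
- silhouettes(camera, query): "region" (400x640 bool, what is visible of it) and "xy" ([column, row] in pixels, amid what is visible of it).
Readings, each from a call of its own:
- current_clock(): time.
- current_joint_pos(): joint angles.
- current_qvel(): joint speeds.
- current_joint_torque(): joint torques, N m.
- current_position(): TCP position.
- current_orientation(): TCP orientation.
- current_force(): force on the tool from outside, world axes, zero at the start.
- current_torque(): the same for the moment, N m.
- current_finger_gap(): finger opening in m.
- current_grip_force(): force on a finger pad.
Only numpy, scipy, OpenCV 4.12 (cv2) and the standard library are available. Lean on these libraries where they do the work, as an engineer would, in place of code of your own. Each camera call takes 0.05 s, during which the arm holds its last target. There are 200 camera calls.

## Working session

There is one attempt and no reset: what is moved stays moved. The work goes in short steps, each a Python script; the robot and the scene stay as the last script left them, time stands still between calls to the robot, and variables do not carry over. Pictures are saved under pics/ and viewed, at most 10 in all, crops included, and the job is handed in when it is done.

```bash
ls; mkdir -p pics; cat > h.py <<'E'
import numpy as np, cv2
from bench import *
def cloud(c):
    z=c["range_z"]; K=c["intrinsics"]; v,u=np.mgrid[:z.shape[0],:z.shape[1]]
    P=np.stack([(u-K[0,2])/K[0,0]*z,(v-K[1,2])/K[1,1]*z,z],-1)
    return (P-c["t"])@c["R"]
E
python3 - <<'E'
from h import *
ims=[]
for cam in ("top","scene"):
    c=capture(cam); P=cloud(c); ok=c["range_z"]>0; np.savez(f"{cam}.npz",**c)
    print(cam,c["intrinsics"].round(1).tolist(),(-c["R"].T@c["t"]).round(3))
    im=c["image"].copy()
    for n in ("coupler","sleeve","jet","rest","pot","loupe","driver"):
        for s in silhouettes(cam,n)[:2]:
            m=s["region"]&ok; Q=P[m]
            if len(Q): print(n,round(s["conf"],2),np.round(s["xy"]),m.sum(),np.median(Q,0).round(3),Q.min(0).round(3),Q.max(0).round(3))
            np.save(f"{cam}_{n}.npy",s["region"]) if s is not None and s["conf"]>.4 else 0
    ims.append(im)
cv2.imwrite("pics/a.png",ims[0]); cv2.imwrite("pics/b.png",ims[1]); print(current_clock())
E
```

```text
pics
top [[454.3, 0.0, 320.6], [0.0, 454.3, 196.4], [0.0, 0.0, 1.0]] [0.44  0.069 1.054]
coupler 0.69 [261. 200.] 1940 [0.573 0.209 0.065] [ 0.53   0.13  -0.005] [0.624 0.307 0.096]
coupler 0.54 [334. 121.] 353 [0.768 0.039 0.021] [ 0.684  0.027 -0.002] [0.81  0.052 0.03 ]
jet 0.78 [453. 162.] 361 [ 0.652 -0.215  0.049] [ 0.641 -0.281  0.007] [ 0.67  -0.163  0.055]
jet 0.37 [333. 120.] 332 [0.769 0.04  0.022] [ 0.684  0.028 -0.002] [0.808 0.052 0.03 ]
rest 0.83 [446. 171.] 706 [ 0.642 -0.219  0.012] [ 0.622 -0.269 -0.003] [ 0.686 -0.174  0.052]
rest 0.31 [336. 121.] 349 [0.768 0.039 0.021] [0.684 0.028 0.001] [0.808 0.052 0.03 ]
pot 0.83 [445. 259.] 364 [ 0.439 -0.199  0.048] [ 0.418 -0.235 -0.004] [ 0.459 -0.183  0.055]
pot 0.57 [203. 263.] 149 [0.442 0.342 0.02 ] [0.428 0.332 0.002] [0.457 0.358 0.033]
loupe 0.52 [206. 262.] 160 [0.443 0.342 0.02 ] [0.428 0.331 0.002] [0.457 0.358 0.033]
driver 0.8 [335. 123.] 351 [0.768 0.039 0.021] [0.682 0.028 0.006] [0.809 0.052 0.03 ]
driver 0.4 [445. 261.] 326 [ 0.439 -0.198  0.049] [ 0.421 -0.222  0.001] [ 0.459 -0.183  0.055]
scene [[485.4, 0.0, 316.0], [0.0, 485.4, 205.6], [0.0, 0.0, 1.0]] [1.214 0.487 0.834]
coupler 0.86 [385. 243.] 2661 [0.593 0.238 0.045] [ 0.487  0.129 -0.001] [0.624 0.311 0.099]
sleeve 0.57 [376. 221.] 375 [0.577 0.188 0.076] [0.549 0.154 0.018] [0.595 0.217 0.085]
jet 0.8 [208. 180.] 287 [ 0.654 -0.211  0.05 ] [ 0.605 -0.296  0.002] [ 0.662 -0.161  0.058]
rest 0.98 [208. 193.] 535 [ 0.665 -0.203  0.014] [ 0.621 -0.266  0.002] [ 0.683 -0.161  0.042]
pot 0.86 [265. 144.] 317 [ 0.448 -0.192  0.033] [ 0.399 -0.244 -0.001] [ 0.46  -0.178  0.056]
pot 0.68 [206. 178.] 210 [ 0.654 -0.218  0.051] [ 0.606 -0.289  0.004] [ 0.662 -0.162  0.058]
loupe 0.49 [463. 232.] 195 [0.449 0.352 0.018] [0.433 0.335 0.002] [0.458 0.367 0.035]
driver 0.96 [262. 267.] 369 [0.776 0.045 0.024] [0.683 0.032 0.007] [0.809 0.056 0.031]
0.8
```

```bash
python3 - <<'E'
import cv2,numpy as np
a=cv2.imread("pics/a.png")[80:300,180:500]
cv2.imwrite("pics/a2.png",cv2.resize(a,None,fx=2.5,fy=2.5,interpolation=cv2.INTER_CUBIC))
from h import *
c=dict(np.load("top.npz")); P=cloud(c); z=P[...,2]; ok=c["range_z"]>0
m=np.load("top_coupler.npy") if 0 else None
def rep(n,box,lo,hi):
    x0,x1,y0,y1=box
    s=ok&(P[...,0]>x0)&(P[...,0]<x1)&(P[...,1]>y0)&(P[...,1]<y1)&(z>lo)&(z<hi)
    Q=P[s][:,:2]; r=cv2.minAreaRect(Q.astype(np.float32)); mu=Q.mean(0); w,V=np.linalg.eigh(np.cov(Q.T))
    print(n,s.sum(),"rect",np.round(r[0],4),np.round(r[1],4),round(r[2],1),"mean",mu.round(4),"dir",V[:,1].round(3), np.degrees(np.arctan2(V[1,1],V[0,1])).round(1))
B=(.48,.66,.1,.34)
rep("block",B,.088,.105); rep("all",B,.005,.12); rep("sleeve",B,.068,.086); rep("base",B,.006,.018)
J=(.58,.72,-.3,-.13)
rep("jet",J,.045,.06); rep("jet2",J,.032,.06); rep("rest",J,.006,.06)
E
```

```text
block 61 rect [0.5892 0.2488] [0.0173 0.0226] 26.6 mean [0.5877 0.2509] dir [0.318 0.948] 71.5
all 1930 rect [0.5705 0.2111] [0.1773 0.226 ] 2.6 mean [0.5741 0.2107] dir [0.207 0.978] 78.1
sleeve 828 rect [0.5828 0.2305] [0.148  0.0442] 75.5 mean [0.581  0.2254] dir [0.243 0.97 ] 75.9
base 775 rect [0.5696 0.2014] [0.1776 0.2014] 0.5 mean [0.5652 0.1872] dir [0.059 0.998] 86.6
jet 270 rect [ 0.6533 -0.2221] [0.0212 0.1157] 2.5 mean [ 0.6523 -0.2153] dir [-0.014  1.   ] 90.8
jet2 388 rect [ 0.653  -0.2233] [0.0342 0.12  ] 2.2 mean [ 0.6519 -0.2187] dir [-0.008  1.   ] 90.4
rest 1043 rect [ 0.6641 -0.2053] [0.1575 0.0884] 84.0 mean [ 0.6499 -0.2203] dir [0.036 0.999] 87.9
```

View pics/a2.png

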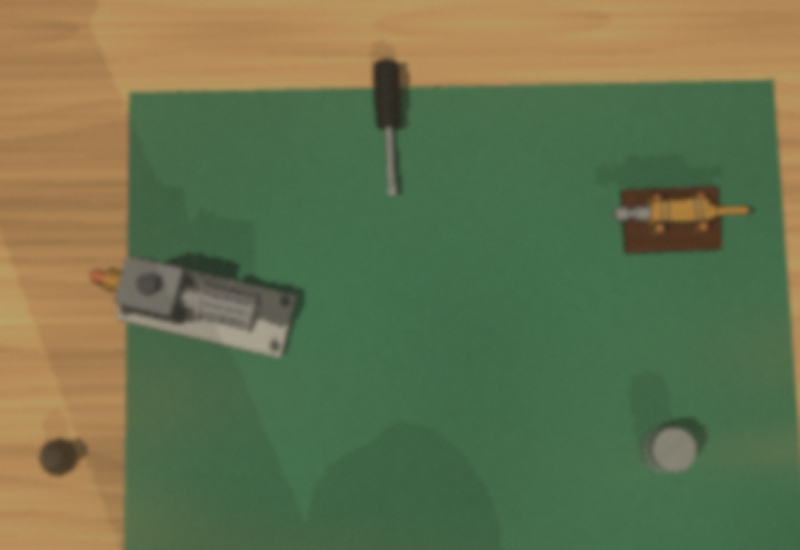

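View pics/b.png

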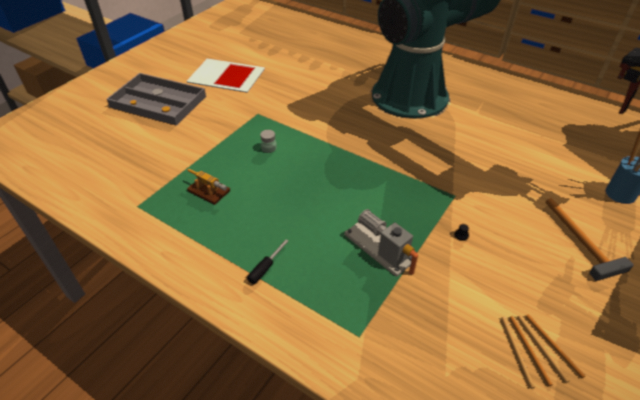

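The top view shows the outlet at left (crop ≈(205,305)) with its mouth facing right (−y). The jet lies in its rest at (685,210) with the plug to the left. The scene view agrees. Next I look from close by with the wrist camera.

```bash
cat >> h.py <<'E'
from scipy.spatial.transform import Rotation as Rot
def quat(deg,flip=False):  # tool z down, tool x along heading deg
    a=np.radians(deg+(180 if flip else 0)); x=np.array([np.cos(a),np.sin(a),0]); z=np.array([0,0,-1.]); 
    return Rot.from_matrix(np.stack([x,np.cross(z,x),z],1)).as_quat()
def wcloud(c):
    z=c["range_z"]; K=c["intrinsics"]; v,u=np.mgrid[:z.shape[0],:z.shape[1]]
    a=(u-K[0,2])/K[0,0]; b=(v-K[1,2])/K[1,1]; th=np.hypot(a,b)+1e-9; s=np.tan(np.minimum(th,1.4))/th
    return (np.stack([a*s*z,b*s*z,z],-1)-c["t"])@c["R"]
E
python3 - <<'E'
from h import *
print(current_position(),Rot.from_quat(current_orientation()).as_matrix().round(2).tolist())
for name,p,h in (("wc",[.57,.19,.26],77),("wj",[.652,-.215,.25],91)):
    qs=[(f,inverse_kinematics(p,quat(h,f))) for f in (0,1)]; print([None if q is None else np.round(q,2).tolist() for _,q in qs])
    f=min((abs(q[5]),f) for f,q in qs if q is not None)[1]
    move_ptp(p,quat(h,f)); c=capture("wrist"); np.savez(name+".npz",**c); cv2.imwrite(f"pics/{name}.png",c["image"])
    print(f,c["intrinsics"].round(1).tolist(),(-c["R"].T@c["t"]).round(4),c["R"].round(2).tolist())
    for n in ("coupler","sleeve") if name=="wc" else ("jet","rest"):
        for s in silhouettes("wrist",n)[:1]:
            print(n,s["conf"],s["xy"]); np.save(f"{name}_{n}.npy",s["region"])
print(current_clock(),current_force())
E
```

```text
[0.13842167 0.58375689 0.22263158] [[-0.97, 0.23, -0.0], [0.23, 0.97, -0.0], [-0.0, -0.0, -1.0]]
[[0.21, 0.33, 1.46, -0.0, 1.35, 0.43], [0.21, 0.33, 1.46, -0.0, 1.35, -2.71]]
0 [[309.7, 0.0, 319.9], [0.0, 309.7, 198.5], [0.0, 0.0, 1.0]] [0.5878 0.2717 0.4208] [[0.97, -0.22, -0.0], [-0.21, -0.93, 0.3], [-0.07, -0.29, -0.95]]
coupler 0.65 [319.9, 144.6]
sleeve 0.97 [321.0, 177.5]
[[-0.42, 0.46, 1.27, -0.0, 1.41, -0.44], [-0.42, 0.46, 1.27, -0.0, 1.41, 2.71]]
0 [[309.7, 0.0, 319.9], [0.0, 309.7, 198.5], [0.0, 0.0, 1.0]] [ 0.6504 -0.131   0.411 ] [[1.0, 0.02, -0.0], [0.02, -0.95, 0.3], [0.01, -0.3, -0.95]]
jet 0.95 [321.8, 171.5]
rest 0.63 [329.2, 172.0]
4.725 [-0.16176262 -0.1409868   0.13178537]
```

```bash
python3 - <<'E'
from h import *
for n in ("wc","wj"):
    c=dict(np.load(n+".npz")); P=wcloud(c); ok=c["range_z"]>0; z=P[...,2]
    cv2.imwrite(f"pics/{n}2.png",cv2.resize(c["image"][80:290,190:450],None,fx=2.8,fy=2.8,interpolation=cv2.INTER_CUBIC))
    def sel(box,lo,hi):
        x0,x1,y0,y1=box
        return P[ok&(P[...,0]>x0)&(P[...,0]<x1)&(P[...,1]>y0)&(P[...,1]<y1)&(z>lo)&(z<hi)]
    def rep(t,Q):
        r=cv2.minAreaRect(Q[:,:2].astype(np.float32)); w,V=np.linalg.eigh(np.cov(Q[:,:2].T))
        print(t,len(Q),"rect",np.round(r[0],4),np.round(r[1],4),round(r[2],1),"z",np.median(Q[:,2]).round(4),"pca",np.degrees(np.arctan2(V[1,1],V[0,1])).round(2),"mean",Q.mean(0).round(4))
    if n=="wc":
        B=(.48,.66,.1,.34)
        rep("blocktop",sel(B,.0915,.097)); rep("base",sel(B,.008,.016)); rep("sleevetop",sel((.5,.62,.1,.222),.074,.084)); rep("cyl",sel((.5,.62,.1,.222),.045,.09))
        # fit line of the ridge: slice along axis
        Q=sel((.5,.62,.1,.24),.05,.09)
        for s in np.arange(.13,.23,.005):
            q=Q[(Q[:,1]>s)&(Q[:,1]<s+.005)]
            if len(q)>5: print(round(s,3),len(q),"xmid",((q[:,0].min()+q[:,0].max())/2).round(4),"w",np.ptp(q[:,0]).round(4),"zmax",q[:,2].max().round(4))
    else:
        J=(.58,.72,-.32,-.13)
        rep("grip",sel(J,.046,.055)); rep("jet",sel(J,.036,.055)); rep("base",sel(J,.008,.016))
        Q=sel(J,.036,.06)
        for s in np.arange(-.3,-.13,.005):
            q=Q[(Q[:,1]>s)&(Q[:,1]<s+.005)]
            if len(q)>3: print(round(s,3),len(q),"xmid",((q[:,0].min()+q[:,0].max())/2).round(4),"w",np.ptp(q[:,0]).round(4),"zmax",q[:,2].max().round(4))
E
```

```text
blocktop 221 rect [0.5881 0.2538] [0.0173 0.0172] 32.5 z 0.0929 pca 90.23 mean [0.5882 0.2537 0.0929]
base 1648 rect [0.5788 0.214 ] [0.1585 0.0604] 75.7 z 0.0109 pca 77.66 mean [0.5751 0.2049 0.0111]
sleevetop 662 rect [0.572  0.1878] [0.0501 0.0273] 76.7 z 0.0761 pca 74.53 mean [0.5721 0.1893 0.0763]
cyl 1366 rect [0.5732 0.1937] [0.0624 0.0354] 75.1 z 0.0738 pca 74.27 mean [0.5724 0.1918 0.0725]
0.16 47 xmid 0.5737 w 0.0182 zmax 0.0795
0.165 126 xmid 0.5655 w 0.0346 zmax 0.0802
0.17 114 xmid 0.5663 w 0.0352 zmax 0.078
0.175 114 xmid 0.5686 w 0.0325 zmax 0.0781
0.18 111 xmid 0.57 w 0.0323 zmax 0.0784
0.185 118 xmid 0.571 w 0.0323 zmax 0.0785
0.19 116 xmid 0.5727 w 0.0333 zmax 0.0788
0.195 126 xmid 0.5739 w 0.0334 zmax 0.0789
0.2 118 xmid 0.5762 w 0.0353 zmax 0.0783
0.205 136 xmid 0.5773 w 0.0355 zmax 0.0809
0.21 129 xmid 0.5734 w 0.0263 zmax 0.0808
0.215 77 xmid 0.5743 w 0.0271 zmax 0.0713
0.22 67 xmid 0.5868 w 0.0304 zmax 0.081
0.225 96 xmid 0.5884 w 0.0317 zmax 0.0841
grip 765 rect [ 0.6531 -0.2069] [0.019  0.0889] 0.8 z 0.0498 pca 91.16 mean [ 0.6531 -0.2146  0.0495]
jet 1176 re
[... 549 characters left out ...]
6539 w 0.0328 zmax 0.0514
-0.24 72 xmid 0.6538 w 0.0325 zmax 0.052
-0.235 62 xmid 0.653 w 0.0183 zmax 0.0518
-0.23 63 xmid 0.6535 w 0.017 zmax 0.0519
-0.225 56 xmid 0.6535 w 0.0169 zmax 0.0518
-0.22 62 xmid 0.6533 w 0.0169 zmax 0.0513
-0.215 67 xmid 0.6532 w 0.0168 zmax 0.0517
-0.21 69 xmid 0.6488 w 0.0256 zmax 0.0512
-0.205 105 xmid 0.6525 w 0.0331 zmax 0.0517
-0.2 78 xmid 0.6524 w 0.033 zmax 0.0521
-0.195 75 xmid 0.6529 w 0.0216 zmax 0.053
-0.19 38 xmid 0.6528 w 0.0096 zmax 0.0483
-0.185 42 xmid 0.6527 w 0.0097 zmax 0.0488
-0.18 20 xmid 0.6526 w 0.0048 zmax 0.0455
-0.175 28 xmid 0.6525 w 0.0095 zmax 0.0482
-0.17 40 xmid 0.6524 w 0.0095 zmax 0.0477
-0.165 32 xmid 0.6523 w 0.0095 zmax 0.0485
```

View pics/wc2.png

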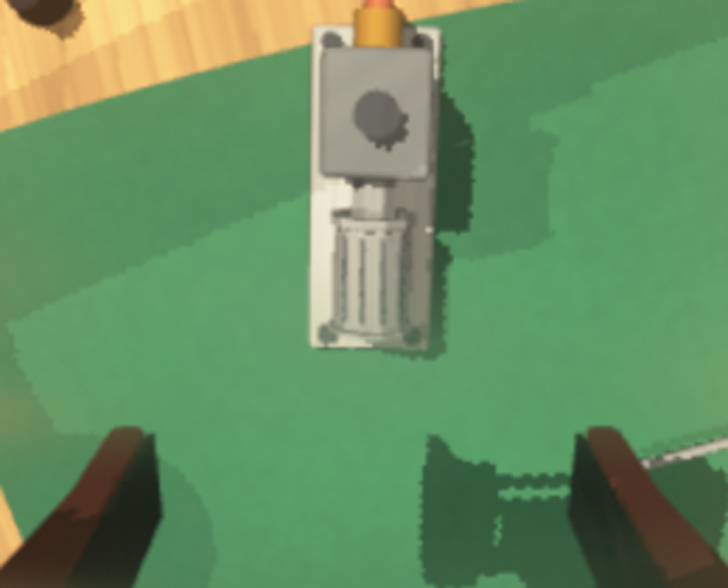

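View pics/wj2.png

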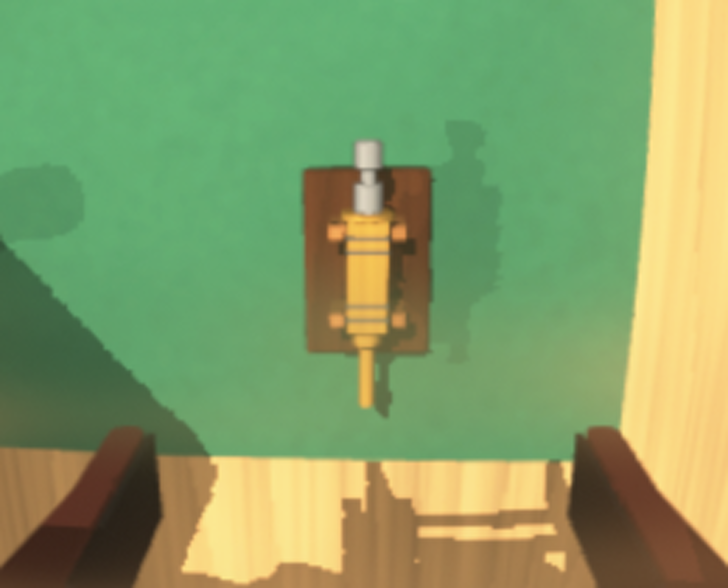

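The coupler (heading ≈75.7°, plate 158×60 mm matches) and the jet (heading ≈90.8°) are both clear in the wrist views. In the crops the sleeve is at (370,280) and the jet block at (368,285). The sleeve middle is about 4 mm deeper than nominal. Now I pull the sleeve.

```bash
cat >> h.py <<'E'
HC=75.7; d=np.array([np.cos(np.radians(HC)),np.sin(np.radians(HC)),0]); n=np.array([-d[1],d[0],0])
C0=np.array([.5697,.1781,0])
def cp(x,y,z): return C0+d*x+n*y+np.array([0,0,z])   # coupler frame -> world
def st(t=""):
    p=current_position()-C0; F=np.array(current_force())
    print(t,"c-frame x,y,z",np.round([p@d*1e3,p@n*1e3,p[2]*1e3],2),"F",np.round([F@d,F@n,F[2]],1),"gap",round(current_finger_gap()*1e3,2),"t",round(current_clock(),2))
E
python3 - <<'E'
from h import *
q=quat(HC)
c=dict(np.load("wc.npz")); P=wcloud(c); m=(c["range_z"]>0)&(abs((P-C0)@n)<.02)&(abs((P-C0)@d-.078)<.02); print("knob zmax",P[m][:,2].max())
move_ptp(cp(.010,0,.16),q); st("above")
print(servo_line(cp(.010,0,.043),rate=.12,contact_N=8)); st("down")
move_gripper(0.0); st("grip")
E
```

```text
knob zmax 0.09509227904708623
above c-frame x,y,z [  9.59  -0.99 160.34] F [ 0.1 -0.1 -0.3] gap 87.86 t 6.28
False
down c-frame x,y,z [10.26 -0.66 43.69] F [0.2 0.7 0.8] gap 88.21 t 7.4
grip c-frame x,y,z [ 9.99  0.28 42.95] F [0.8 1.9 0.2] gap 30.8 t 8.32
```

```bash
python3 - <<'E'
from h import *
print(servo_line(cp(.0235,0,.043),rate=.02,contact_N=24)); st("pulled"); st()
sleep(.3); st()
move_gripper(0.06); st("open"); sleep(.2); st()
servo_line(cp(.0225,0,.16),rate=.15); 
move_ptp(cp(.0,0,.26),quat(HC)); c=capture("wrist"); np.savez("wc2.npz",**c)
for f in ("wc","wc2"):
    c=dict(np.load(f+".npz")); P=wcloud(c); Q=P[c["range_z"]>0]-C0; x,y,z=Q@d,Q@n,Q[:,2]
    m=(abs(y)<.006)&(z>.04)&(z<.09)&(x<.05)
    print(f,[(int(b),round(z[m&(x*1e3>=b)&(x*1e3<b+1.5)].max()*1e3,1)) for b in np.arange(-24,50,1.5) if (m&(x*1e3>=b)&(x*1e3<b+1.5)).any()])
cv2.imwrite("pics/wc3.png",cv2.resize(c["image"][80:290,190:450],None,fx=2.8,fy=2.8,interpolation=cv2.INTER_CUBIC))
st()
E
```

```text
False
pulled c-frame x,y,z [20.56  0.38 42.89] F [-11.3   0.1   5.2] gap 30.55 t 9.14
 c-frame x,y,z [20.56  0.38 42.89] F [-11.3   0.1   5.2] gap 30.55 t 9.14
 c-frame x,y,z [20.52  0.38 42.9 ] F [-11.3   0.2   5.5] gap 30.64 t 9.44
open c-frame x,y,z [2.362e+01 1.000e-02 4.298e+01] F [ 1.1 -0.1  0.1] gap 60.38 t 10.09
 c-frame x,y,z [23.52 -0.   43.  ] F [-0.1  0.1  0.7] gap 60.17 t 10.29
wc [(-15, np.float64(80.2)), (-13, np.float64(80.0)), (-12, np.float64(77.2)), (-10, np.float64(78.5)), (-9, np.float64(77.2)), (-7, np.float64(78.0)), (-6, np.float64(77.3)), (-4, np.float64(77.4)), (-3, np.float64(77.4)), (-1, np.float64(77.4)), (0, np.float64(78.1)), (1, np.float64(78.1)), (3, np.float64(77.3)), (4, np.float64(77.3)), (6, np.float64(78.4)), (7, np.float64(77.4)), (9, np.float64(77.4)), (10, np.float64(78.5)), (12, np.float64(77.7)), (13, np.float64(78.8)), (15, np.float64(77.6)), (16, np.float64(78.5)), (18, np.float64(77.9)), (19, np.float64(77.8)), (21, np.float64(78.0)), (22, np.float64(78.9)), (24, np.float64(77.4)), (25, np.float64(78.3)), (27, np.float64(78.1)), (28, np.f
[... 808 characters left out ...]
, (12, np.float64(77.8)), (13, np.float64(77.4)), (15, np.float64(79.6)), (16, np.float64(77.7)), (18, np.float64(77.5)), (19, np.float64(77.4)), (21, np.float64(78.0)), (22, np.float64(78.0)), (24, np.float64(78.9)), (25, np.float64(77.7)), (27, np.float64(77.5)), (28, np.float64(77.0)), (30, np.float64(78.8)), (31, np.float64(77.4)), (33, np.float64(78.4)), (34, np.float64(79.0)), (36, np.float64(77.0)), (37, np.float64(81.1)), (39, np.float64(79.4)), (40, np.float64(80.2)), (42, np.float64(70.5)), (43, np.float64(71.5)), (45, np.float64(70.8)), (46, np.float64(72.1)), (48, np.float64(70.4)), (49, np.float64(70.5))]
 c-frame x,y,z [ -0.37   0.77 258.58] F [ 0.8 -0.8  0.1] gap 60.16 t 11.77
```

View pics/wc3.png

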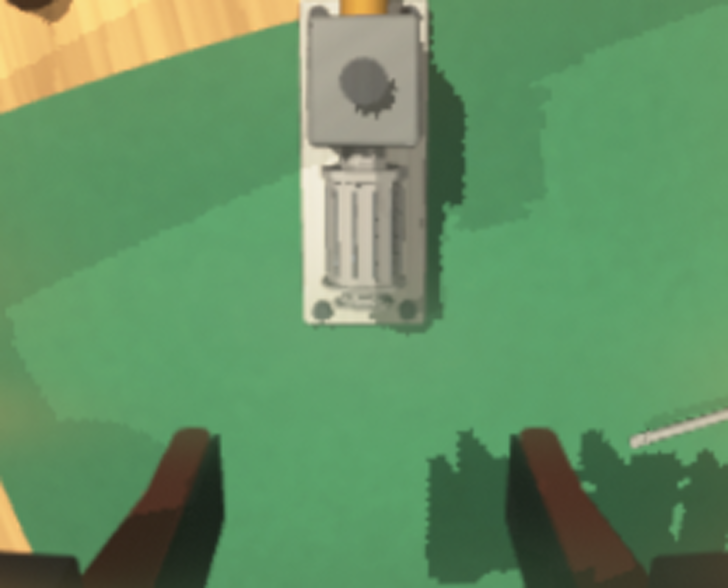

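The sleeve is caught: in the crop its front flange (362,290) has uncovered the mouth lip (362,302), and the profile moved about 6.5 mm. The mouth is at x ≈ −17 mm. Next I fetch the jet.

```bash
python3 - <<'E'
from h import *
J=np.array([.6532,-.2207,0]); q=quat(90.8); up=lambda z:J+[0,0,z]
move_ptp(up(.14),q)
print(servo_line(up(.0235),rate=.12,contact_N=6)); st("down")
p0=current_position(); move_gripper(0.0); print("J shift",(current_position()-p0).round(4)); st("grip")
servo_line(up(.075),rate=.06); st("lift")
servo_line(up(.15),rate=.15)
move_ptp(cp(-.125,.0003,.15),quat(HC)); servo_line(cp(-.108,.0003,.043),rate=.12); sleep(.2); st("pre")
c=capture("wrist"); np.savez("wp.npz",**c)
P=wcloud(c); Q=P[c["range_z"]>0]-C0; x,y,z=Q@d,Q@n,Q[:,2]
for b in np.arange(-160,45,4):
    m=(abs(y)<.03)&(z>.056)&(z<.09)&(x*1e3>=b)&(x*1e3<b+4)
    if m.sum()>3: print(b,m.sum(),"ymid",((y[m].min()+y[m].max())*500).round(1),"w",(np.ptp(y[m])*1e3).round(1),"zmax",(z[m].max()*1e3).round(1))
cv2.imwrite("pics/wp.png",cv2.resize(c["image"][60:290,170:470],None,fx=2.6,fy=2.6,interpolation=cv2.INTER_CUBIC))
E
```

```text
False
down c-frame x,y,z [-365.93 -180.21   24.4 ] F [0.4 0.  0.6] gap 59.73 t 14.46
J shift [-0.0007  0.0003 -0.0009]
grip c-frame x,y,z [-365.81 -179.44   23.55] F [0.4 0.3 0.2] gap 17.93 t 15.18
lift c-frame x,y,z [-365.76 -179.04   74.6 ] F [-0.2  0.1 -2.7] gap 17.59 t 16.19
pre c-frame x,y,z [-107.91   -0.3    43.74] F [-0.5  0.1 -1. ] gap 17.94 t 19.24
-160 44 ymid -0.1 w 6.1 zmax 65.6
-132 105 ymid -0.1 w 17.4 zmax 71.3
-128 207 ymid -0.1 w 18.5 zmax 71.9
-124 187 ymid 0.2 w 17.5 zmax 71.6
-120 237 ymid -0.1 w 17.9 zmax 80.4
-116 255 ymid -0.0 w 17.8 zmax 89.3
-112 274 ymid 0.2 w 18.1 zmax 88.9
-108 289 ymid 0.1 w 18.3 zmax 87.5
-104 307 ymid -0.8 w 19.9 zmax 85.8
-100 1517 ymid -0.2 w 41.4 zmax 90.0
-96 393 ymid -0.3 w 37.9 zmax 89.8
-92 295 ymid -0.1 w 18.7 zmax 71.8
-88 284 ymid -0.0 w 18.3 zmax 71.4
-84 307 ymid 0.2 w 22.1 zmax 73.4
-80 500 ymid 0.2 w 22.6 zmax 74.0
-76 197 ymid -0.1 w 11.7 zmax 68.3
-72 196 ymid -0.0 w 11.6 zmax 68.3
-68 211 ymid -0.1 w 11.7 zmax 69.0
-64 102 ymid -0.5 w 7.5 zmax 65.4
-60 206 ymid -0.1 w 11.3 zmax 68.4
-56 217 ymid -0.0 w 12.3 zmax 68.5
-52 269 ymid -0.0 w 12.3 zmax 68.2
-20 212 ymid 0.6 w 24.6 zmax 75.4
-16 379 ymid 0.6 w 24.5 zmax 74.6
-12 574 ymid 0.6 w 35.8 zmax 80.2
-8 700 ymid 0.6 w 36.1 zmax 80.6
-4 652 ymid 0.8 w 31.9 zmax 78.2
0 660 ymid 0.4 w 32.1 zmax 78.7
4 650 ymid 0.7 w 32.4 zmax 78.7
8 640 ymid 0.9 w 32.0 zmax 78.8
12 617 ymid 0.4 w 32.1 zmax 78.6
16 617 ymid 0.7 w 32.7 zmax 77.9
20 169 ymid 0.6 w 31.9 zmax 75.8
```

View pics/wp.png

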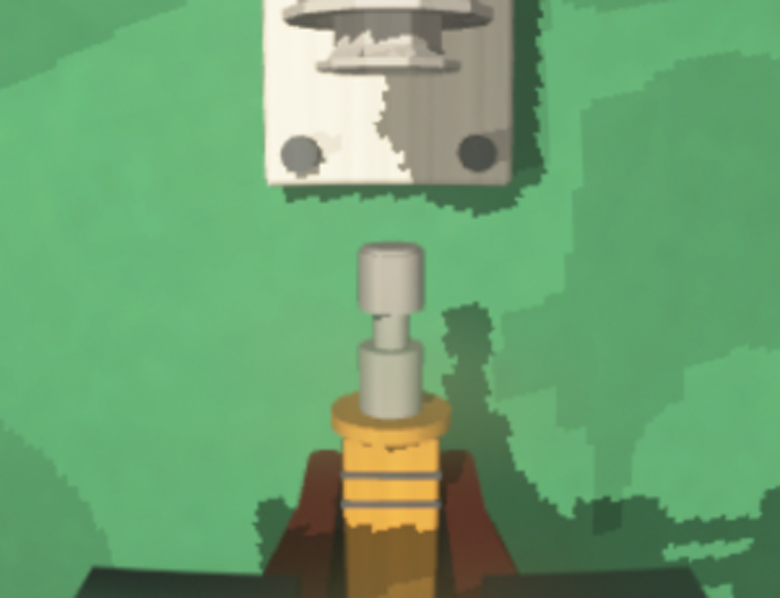

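The plug (crop ≈(390,280)) is in line with the mouth in heading and height, but 0.6 mm to one side of the coupler axis. I correct for that and insert gently.

```bash
python3 - <<'E'
from h import *
y=.0009
print(servo_line(cp(-.080,y,.043),rate=.05,contact_N=6)); st("near")
print(servo_line(cp(-.066,y,.043),rate=.025,contact_N=9)); st("in")
for x in (-.060,-.055,-.050,-.047,-.045,-.043,-.0415,-.040):
    h=servo_line(cp(x,y,.043),rate=.02,contact_N=15); st(str(x)+str(h))
    F=np.array(current_force())@d
    if h or F<-17: break
E
```

```text
False
near c-frame x,y,z [-79.88   1.07  42.91] F [-1.  -0.4 -1.7] gap 17.73 t 20.0
False
in c-frame x,y,z [-65.81   0.73  43.05] F [ 0.2 -0.  -1.6] gap 17.95 t 20.71
-0.06False c-frame x,y,z [-60.19   0.62  42.99] F [-4.6 -1.5 -0.9] gap 17.54 t 21.16
-0.055False c-frame x,y,z [-54.92   0.66  43.  ] F [-3.6 -2.2 -2.1] gap 17.42 t 21.56
-0.05False c-frame x,y,z [-50.08   0.67  43.03] F [-3.3 -2.9 -1.2] gap 18.01 t 21.96
-0.047False c-frame x,y,z [-46.67   0.74  43.07] F [-1.  -1.9 -1.8] gap 18.06 t 22.26
-0.045False c-frame x,y,z [-45.7    0.85  43.06] F [-6.1 -2.6 -0.9] gap 17.87 t 22.51
-0.043False c-frame x,y,z [-45.59   0.88  43.07] F [-13.6  -4.    1.8] gap 17.84 t 22.76
-0.0415False c-frame x,y,z [-45.51   0.83  43.09] F [-18.6  -4.9   3.5] gap 18.16 t 23.01
```

The jet hit a hard stop at −45.6 mm, where the flange should meet the mouth, and the force dipped just before. I check the sleeve before letting go.

```bash
python3 - <<'E'
from h import *
servo_line(cp(-.046,.0009,.043),rate=.02); sleep(.3); st("relax")
print(servo_line(cp(-.0485,.0009,.043),rate=.01,contact_N=8)); st("tug")  # locked jet holds back
servo_line(cp(-.046,.0009,.043),rate=.02); st("relax")
c=capture("wrist"); P=wcloud(c); Q=P[c["range_z"]>0]-C0; x,y,z=Q@d,Q@n,Q[:,2]
for b in np.arange(-28,50,2):
    m=(abs(y)<.03)&(z>.056)&(z<.09)&(x*1e3>=b)&(x*1e3<b+2)
    if m.sum()>3: print(b,"w",(np.ptp(y[m])*1e3).round(1),"zmax",(z[m].max()*1e3).round(1),end="; ")
cv2.imwrite("pics/wq.png",cv2.resize(c["image"][60:290,170:470],None,fx=2.6,fy=2.6,interpolation=cv2.INTER_CUBIC))
E
```

```text
relax c-frame x,y,z [-46.27   0.79  43.09] F [-6.5 -2.  -0.7] gap 17.61 t 23.68
True
tug c-frame x,y,z [-46.74   0.7   42.88] F [2.3 0.4 2.4] gap 17.69 t 23.93
relax c-frame x,y,z [-46.08   0.82  43.01] F [-2.6 -0.8  1.3] gap 17.7 t 24.18
-28 w 18.7 zmax 71.1; -26 w 17.8 zmax 70.8; -24 w 18.3 zmax 70.6; -22 w 21.5 zmax 72.7; -20 w 21.5 zmax 73.0; -18 w 6.0 zmax 72.7; -16 w 35.4 zmax 80.0; -14 w 35.8 zmax 80.2; -12 w 30.4 zmax 77.4; -10 w 31.6 zmax 77.9; -8 w 31.6 zmax 78.5; -6 w 32.3 zmax 78.0; -4 w 32.3 zmax 78.9; -2 w 32.3 zmax 77.9; 0 w 32.5 zmax 78.4; 2 w 32.0 zmax 78.4; 4 w 31.8 zmax 78.6; 6 w 31.7 zmax 78.3; 8 w 31.6 zmax 78.3; 10 w 32.3 zmax 77.8; 12 w 32.3 zmax 78.2; 14 w 31.7 zmax 78.0; 16 w 32.1 zmax 78.0; 18 w 32.1 zmax 78.3; 20 w 32.0 zmax 78.2; 22 w 31.5 zmax 78.3; 24 w 31.4 zmax 78.3; 26 w 32.0 zmax 77.8; 28 w 30.9 zmax 77.8; 30 w 35.9 zmax 80.4; 32 w 36.0 zmax 80.6; 34 w 35.8 zmax 80.2; 36 w 18.2 zmax 71.6; 38 w 18.2 zmax 72.0; 40 w 18.7 zmax 71.7; 42 w 18.1 zmax 71.5; 44 w 18.1 zmax 71.3; 46 w 17.6 zmax 71.2; 48 w 17.7 zmax 71.4;
```

View pics/wq.png

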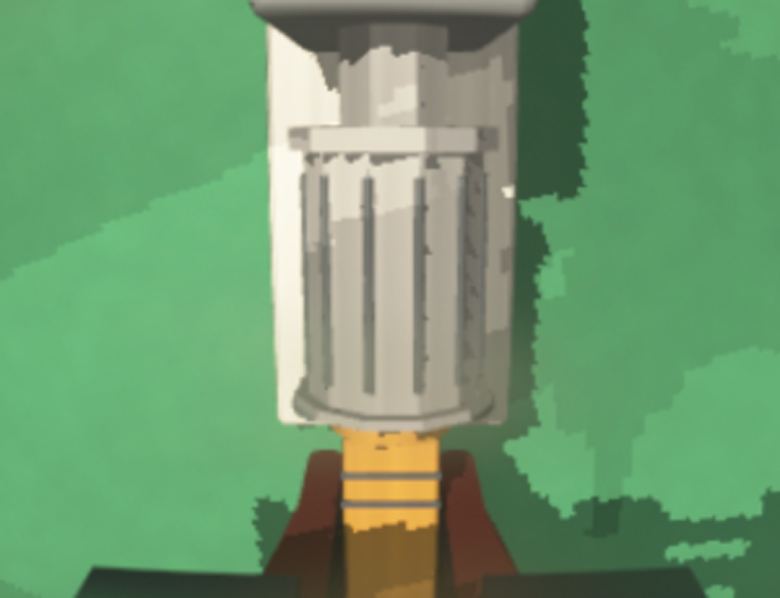

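The sleeve has sprung forward over the plug: its front flange is at (395,415) against the brass flange, and the rear edge is back at 36 mm. The jet also held against the tug. I release, retreat, check and hand in.

```bash
python3 - <<'E'
from h import *
move_gripper(0.05); st("open"); servo_line(cp(-.046,.0009,.16),rate=.12); st("up")
move_ptp(cp(-.06,0,.26),quat(HC)); sleep(.3)
c=capture("wrist"); P=wcloud(c); Q=P[c["range_z"]>0]-C0; x,y,z=Q@d,Q@n,Q[:,2]
for b in np.arange(-110,44,4):
    m=(abs(y)<.03)&(z>.056)&(z<.09)&(x*1e3>=b)&(x*1e3<b+4)
    if m.sum()>3: print(b,"y",((y[m].min()+y[m].max())*500).round(1),"w",(np.ptp(y[m])*1e3).round(1),"z",(z[m].max()*1e3).round(1),end="; ")
ok=((abs(x+.02)<.04)&(z>.06)).sum(); print(ok, current_clock())
print(close_job())
E
```

```text
open c-frame x,y,z [-45.99   0.95  42.98] F [ 0.1  0.3 -0.5] gap 49.75 t 24.92
up c-frame x,y,z [-46.26   1.5  159.26] F [ 0.1 -0.2  0.6] gap 50.15 t 26.04
-110 y 0.1 w 5.0 z 60.8; -106 y 0.8 w 6.2 z 61.0; -102 y 0.8 w 6.2 z 60.4; -98 y 0.8 w 6.1 z 60.9; -94 y 0.8 w 6.1 z 61.1; -90 y 0.8 w 6.1 z 61.5; -86 y 0.8 w 6.1 z 61.4; -82 y 0.8 w 6.1 z 62.3; -78 y 0.8 w 10.8 z 65.0; -74 y 0.2 w 16.5 z 68.1; -70 y 0.8 w 17.7 z 68.4; -66 y 0.8 w 17.6 z 69.1; -62 y 0.8 w 17.6 z 69.4; -58 y 0.8 w 17.5 z 69.3; -54 y 0.8 w 17.4 z 70.0; -50 y 0.8 w 17.4 z 69.6; -46 y 0.8 w 17.4 z 69.6; -42 y 0.8 w 17.3 z 69.6; -38 y 0.3 w 18.4 z 70.1; -34 y 0.8 w 17.2 z 69.6; -30 y 0.3 w 18.3 z 70.0; -26 y 1.4 w 18.3 z 69.9; -22 y 0.8 w 22.1 z 72.3; -18 y 0.2 w 34.1 z 80.2; -14 y 0.3 w 34.1 z 80.0; -10 y 0.3 w 31.9 z 77.9; -6 y 0.3 w 31.8 z 78.3; -2 y 0.3 w 31.8 z 78.8; 2 y 0.3 w 31.8 z 79.2; 6 y 0.3 w 31.7 z 77.4; 10 y 0.3 w 31.7 z 77.7; 14 y 0.3 w 31.6 z 77.4; 18 y 0.3 w 31.6 z 78.2; 22 y 0.3 w 31.5 z 78.0; 26 y 0.3 w 31.5 z 77.4; 30 y 1.2 w 35.1 z 80.4; 34 y 0.9 w 34.5 z 71.6; 38 y 0.3 w 18.0 z 71.3; 42 y 0.3 w 18.0 z 72.1; 62906 26.875
the job is handed in; nothing more can be done
None
```

The jet is plugged fully home in the outlet with the sleeve sprung forward and locked over it. I let go and handed the job in at about 27 s; wrist-sensor push readings stayed under 19 N, and no verdict was returned.

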